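# Push the crucible carrier round the L-slot into its dock

### The job

Push the round black carrier, with the crucible standing in it, along the L-shaped slot of the metal plate: first along to the corner, then round the corner and on until it is fully home inside the curved fence at the other end. Only push the carrier with the fingers: do not lift it, do not touch the crucible, and keep the crucible standing in it. Leave the spare crucible, the brass weight and the grease tin where they stand, and finish with the carrier released.

Things in the scene. Friction and masses are not known exactly. Their poses are not given: they have to be found in the camera images.
- fixture: fixed aluminium plate, 167 x 167 x 16 mm, on the worktop. Origin: centre of its underside; x, y along its sides, z up. A slot 14 mm wide, 10 mm deep in its top: leg 1 from (-42.5, -42.5) mm along +x to the corner (42.5, -42.5), leg 2 along +y to (42.5, 42.5). Round that end a steel fence, 14 mm high, 34 mm from the end point, open towards the corner. Socket for the spare crucible at (-48, 48)
- carrier: loose black disc, 64 mm diameter, 16 mm high, about 0.25 kg, flat on the plate; a 10 mm pin under its centre, 8 mm long, runs in the slot with 2 mm play each side and a few newtons of friction. A 33 mm ring, 5 mm high, on its top holds the crucible. Starts in leg 1, 60 mm or more before the corner. Origin: centre of the disc's underside, z up
- crucible: steel crucible, 25 mm diameter, 26 mm high, standing loose in the carrier's socket ring. Origin: centre of its underside, z up
- corner (a point): centre line of the slot at the corner of the L, on the plate's top: the carrier's origin is here, within 2 mm, when its pin is at the corner (the pin meets the end of the first leg up to 2 mm past this point)
- dock (a point): point on the plate's top at which the carrier's origin lies, within 2 mm sideways, when its pin meets the end of the second leg: fully home
- spare_crucible: a second crucible, 25 mm diameter, 26 mm high, standing loose in the socket ring on the plate. Origin: centre of its underside
- brass_weight: loose knobbed brass weight, 32 mm diameter, 42 mm high, on the worktop to the right of the plate. Origin: centre of its underside
- grease_tin: loose round tin with a blue lid, 64 mm diameter, 33 mm high, on the worktop to the left of the plate. Origin: centre of its underside
There are look-alikes about, which are no part of the job. Leave any brown or orange look-alike of the crucible alone.

How it is judged (in metres and radians):
On the way:
1. the carrier's pin reaches the corner of the slot (horizontal distance between carrier and corner below 0.01 m), for 0.05 s.
At the end, for the whole second after the job is handed in: the carrier lies flat on the plate at rest, its origin within 5 mm of the dock point, the crucible upright in its socket; the spare crucible has moved less than 8 mm, the weight and the tin less than 15 mm (horizontal distance between carrier and dock below 0.005 m and z of carrier in the frame of fixture between 0.0135 and 0.0185 m and angle between carrier's own z axis and vertical below 0.08 rad and linear speed of carrier below 0.01 m/s and distance between crucible and carrier below 0.021 m and angle between crucible's own z axis and vertical below 0.15 rad and distance of spare_crucible from where it was at the start of the episode below 0.008 m and angle between spare_crucible's own z axis and vertical below 0.2 rad and distance of each of brass_weight, grease_tin from where it was at the start of the episode below 0.015 m); the robot touches nothing.
It fails at once if the carrier is lifted: its underside is more than 6 mm above the plate (z of carrier in the frame of fixture above 0.022 m).
It fails at once if the carrier is tipped by more than 0.25 rad (angle between carrier's own z axis and vertical above 0.25 rad).
It fails at once if the crucible is touched by the robot (contact force between any of the fingers, the arm and crucible above 0.3 N).
It fails at once if the crucible leaves its socket or falls over (distance between crucible and carrier above 0.025 m or angle between crucible's own z axis and vertical above 0.5 rad).
It fails at once if the spare crucible, the weight or the tin is pushed away (distance of spare_crucible from where it was at the start of the episode above 0.012 m or distance of any of brass_weight, grease_tin from where it was at the start of the episode above 0.02 m).
It also fails if it takes over 51 s, if anything falls off the work surface, if the arm or the gripper's body presses on something with over 40 N, if the wrist force passes 120 N, or if a joint passes its speed limit or range.

### The arm

A 6-joint arm with a two-finger parallel gripper is mounted at the origin on a cart in front of the work surface, level with it; the furniture and walls round the work are solid. World frame = base frame: x ahead of the robot, y to its left, z up, the work surface at z = 0. Lengths are in m, angles in degrees, forces in N, time in s.
With the tool pointing down it reaches from about 0.4 to 0.825 m from the base axis. Payload 7 kg.
Tool frame: the origin (TCP) lies at the very end of the fingers, on their centre line; the grasp point (between the pads) lies hold_point_z behind it (hold_point_z is the distance from the TCP to the grasp point, in m); z points along the fingers, y is the direction in which the jaws open and shut (so a half turn about z gives the same grasp; the last joint's range is limited). The gripper opens to 88 mm and grips with 3 to 60 N. Pads are 19 mm wide; open, the fingers measure 130 mm over their backs; the gripper's body (78 mm by 193 mm) begins 47 mm behind the grasp point.
Start: joints at [84.975, 20.546, 0.682, 0, -70.136, -16.507], TCP at [0.248, 0.628, 0.227] pointing down, gripper open.
Joint ranges: [-176.03, 176.03], [-82.01, 121.73], [-58.28, 71.71], [-173.87, 95.51], [-174.79, -0.11], [-173.66, 173.66]. Speed limits (degrees/s): [136.94, 136.94, 172.46, 180, 180, 180].

### API

Orientations are given as [roll, pitch, yaw] about the fixed x, y, z axes, in that order (R = Rz(yaw) Ry(pitch) Rx(roll)).
In Python, from plant import get_obs, snapshot, close_job, hold_point_z gives the robot as it stands. The module is installed in compiled form; this text tells all that it offers.
- The arm moves only by the tool jog_arm, never from a script. Its argument "commands" is a list of rows, each a list of 4 numbers: the shift along the world's x, y, z in mm, then the turn about the world's z in degrees. In form: [[x, y, z, turn], ...]. A call has exactly 10 rows; each row shifts and turns the commanded pose from where the row before left it; what a row does not reach is not made up. A row lasts 1/12 s, in which the tool goes at most 41.7 mm and 7.16 degrees, less where a joint would pass 70% of its speed; a pose out of reach is approached as far as the arm can. A call is refused whole if a number of a shift passes 41.7 or a number of a turn 7.16, either way. A call with a gripper value outside its range is refused whole. "fingers" is the finger opening in mm, from 0 to 87.6, set as the call begins (left out, the last holds). The fingers move at their own pace and stop on an object; the grip force is fixed at half the most. Time passes only in rows, so rows that do not move let the fingers close, or fill a call up. It gives the time, the measured TCP pose, the force and the opening at its end, in the units of the state.
- get_obs(): the state, without advancing time (a new reading comes with each control period).
- snapshot(name): name is "side" or "top"; returns a dict with "image" (420x560x3 uint8, red, green, blue), "fov_y" (degrees; the focal length in pixels is half the picture's height over the tangent of half this angle, whatever the lens; pixels are square), "cx", "cy" (the principal point, pixels), "dist_coeffs" ([k1, k2, p1, p2, k3] as OpenCV has them; the pictures are not rectified), "rvec" (rotation vector, rad) and "tvec" (3), from world to camera coordinates, as OpenCV has them. Camera axes: x right, y down, z forward; pixel columns grow to the right and rows downward; lengths in m; the calibration is good to about 2 mm. A picture is of the moment at which its call begins. There is no depth.
- close_job(): hands the job in, once; it reports no verdict.
The state is a dict: "clock": time; "joint_pos": joint angles; "qvel": joint speeds; "tau": joint torques, N m; "tool_pos": TCP position; "orientation": TCP orientation; "force": force on the tool from outside, world axes, zero at the start; "moment": the same for the moment, N m; "opening": finger opening in m.
Only numpy, scipy, OpenCV 4.12 (cv2) and the standard library are available. Lean on these libraries where they do the work, as an engineer would, in place of code of your own. Each camera call takes 0.05 s, during which the arm holds its last target.

## Working session

There is one attempt and no reset: what is moved stays moved. The work goes in short steps, Python scripts to look and compute and a tool call to move; the robot and the scene stay as the last step left them, time stands still between calls to the robot, and variables do not carry over. Pictures are saved under pics/ and viewed, and the job is handed in when it is done.

Besides the shell and the picture viewer there is one more tool, called after "Request:" as name(argument=value, ...), one argument or row to a line, values as JSON. jog_arm: Moves the arm, as the interface text tells. Its arguments: {"type":"object","properties":{"commands":{"type":"array","items":{"type":"array","items":{"type":"number"}}},"fingers":{"type":"number"}},"required":["commands"]}

```bash
mkdir -p pics; python3 - <<'E'
from plant import get_obs, snapshot, hold_point_z
import cv2
print(get_obs(), hold_point_z)
for n in ("top","side"):
    s=snapshot(n); cv2.imwrite(f"pics/{n}0.png",s["image"][:,:,::-1]); s.pop("image"); print(n,s)
E
```

```text
{'clock': 0.0, 'joint_pos': array([ 8.49741455e+01,  2.05915246e+01,  6.33005152e-01, -2.07245934e-02,
       -7.01367809e+01, -1.65067162e+01]), 'qvel': array([-0.09991894,  0.06858955,  0.02267708,  0.07584736, -0.0526512 ,
       -0.02066766]), 'tau': array([ 1.69017716e-03, -5.82713985e+01,  2.93038934e+01,  6.99707463e+00,
        6.87621126e-03, -1.53871306e-04]), 'tool_pos': array([0.24758776, 0.62741058, 0.22561395]), 'orientation': array([ 1.79903091e+02, -8.40075829e-03, -2.15396216e+01]), 'force': array([ 0.47665158,  0.06717713, -0.03234571]), 'moment': array([-0.02364746, -0.06869205, -0.01496522]), 'opening': 0.0876280068125524} 0.0188
top {'fov_y': 54.01436390195917, 'cx': 279.5903603086095, 'cy': 207.56180685954678, 'dist_coeffs': array([-0.04761175,  0.        ,  0.        ,  0.        ,  0.        ]), 'rvec': array([ 2.16672341, -2.1849799 ,  0.11110424]), 'tvec': array([-0.02676412,  0.54859096,  0.895717  ])}
side {'fov_y': 51.223331318559644, 'cx': 281.9893711739317, 'cy': 209.81705760096813, 'dist_coeffs': array([-0.00381623,  0.        ,  0.        ,  0.        ,  0.        ]), 'rvec': array([1.96811502, 0.03425037, 0.01178135]), 'tvec': array([-0.55476232,  0.02977879,  1.00370288])}
```

View pics/top0.png

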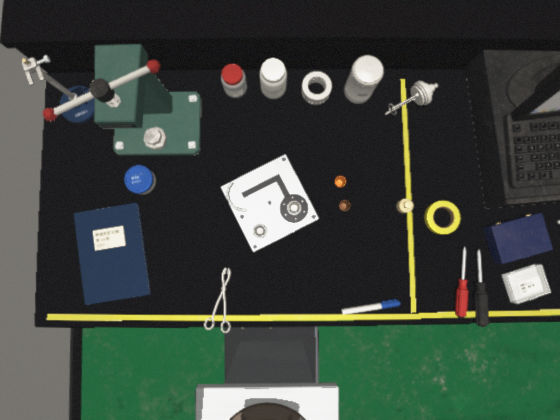

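View pics/side0.png

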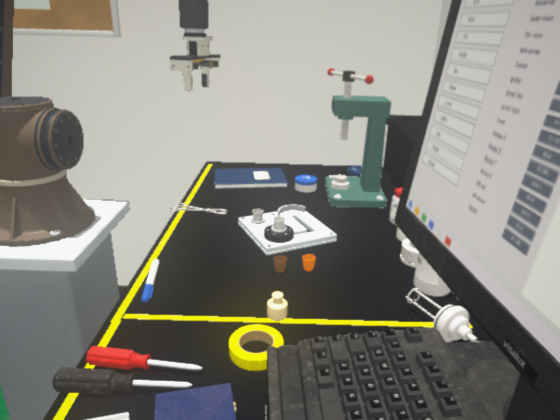

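The top view shows the plate around (270,203), with the carrier and crucible near (293,207) and the spare at (260,230). The tin is at (140,180) and the brass weight at (405,206). I'll enlarge the plate.

```bash
cat > h.py <<'E'
import cv2, numpy as np
from plant import snapshot, get_obs
def cam(s):
    f=s["image"].shape[0]/2/np.tan(np.radians(s["fov_y"])/2)
    K=np.array([[f,0,s["cx"]],[0,f,s["cy"]],[0,0,1]])
    return K,s["dist_coeffs"],s["rvec"],s["tvec"]
def ray(c,uv):
    K,d,r,t=c
    n=cv2.undistortPoints(np.array(uv,float).reshape(-1,1,2),K,d).reshape(-1,2)
    R=cv2.Rodrigues(r)[0]
    return -R.T@t, np.c_[n,np.ones(len(n))]@R
def toplane(c,uv,z):
    o,D=ray(c,uv); return o+D*((z-o[2])/D[:,2])[:,None]
def proj(c,P):
    K,d,r,t=c; return cv2.projectPoints(np.array(P,float).reshape(-1,1,3),r,t,K,d)[0].reshape(-1,2)
E
python3 - <<'E'
from h import *
im=cv2.imread("pics/top0.png"); cv2.imwrite("pics/top0c.png",cv2.resize(im[145:260,210:360],None,fx=5,fy=5,interpolation=cv2.INTER_CUBIC))
im=cv2.imread("pics/side0.png"); cv2.imwrite("pics/side0c.png",cv2.resize(im[190:330,220:350],None,fx=4.2,fy=4.2,interpolation=cv2.INTER_CUBIC))
E
```

```text
(no output)
```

View pics/top0c.png

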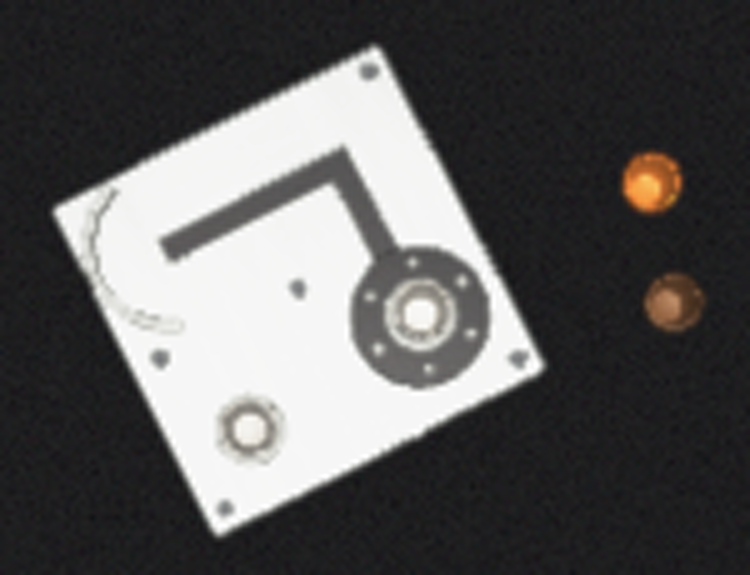

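View pics/side0c.png

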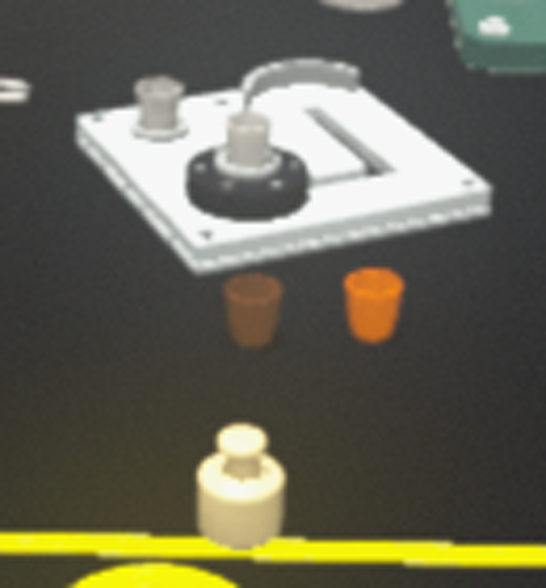

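The plate outline, slot, carrier and fence (left end) are all clear. Leg 1 runs up and to the left from the carrier to the corner, near crop (345,152). Leg 2 runs left to the fence. Next I'll measure the plate pose.

```bash
cat >> h.py <<'E'
def carrier_px(im,lo=(225,150),hi=(325,255)):
    pass
E
python3 - <<'E'
from h import *
s=snapshot("top"); c=cam(s); im=s["image"]
g=cv2.cvtColor(im,cv2.COLOR_RGB2GRAY)
m=np.zeros_like(g); m[145:260,212:325]=(g[145:260,212:325]>130)*255
cs,_=cv2.findContours(m,cv2.RETR_EXTERNAL,cv2.CHAIN_APPROX_NONE)
k=max(cs,key=cv2.contourArea)
P=toplane(c,k.reshape(-1,2),0.016)
r=cv2.minAreaRect((P[:,:2]*1000).astype(np.float32)); print("plate",r)
ctr=np.array(r[0])/1000
# slot direction: world angle; fixture +y = toward dock from corner
for nm,uv,z in [("corner",(210+338/5,145+162/5),.016),("legend2",(210+165/5,145+248/5),.016),("spare",(210+249/5,145+430/5),.032)]:
    print(nm,toplane(c,[(uv[0]-.4,uv[1]-.4)],z))
# carrier: dark blob
m2=np.zeros_like(g); roi=(slice(190,226),slice(276,312)); m2[roi]=(g[roi]<120)*255
cv2.imwrite("pics/m2.png",m2)
cs,_=cv2.findContours(m2,cv2.RETR_EXTERNAL,cv2.CHAIN_APPROX_NONE)
k=max(cs,key=cv2.contourArea); (u,v),rr=cv2.minEnclosingCircle(k); print("carrier px",u,v,rr,cv2.boundingRect(k))
print(toplane(c,[(293.3,207.6)],.032), toplane(c,[(210+421/5-.4,145+316/5-.4)],.032))
for u,v in [(405,206),(140,179)]: print(toplane(c,[(u,v)],.035))
E
```

```text
plate ((561.5438842773438, -8.436935424804688), (168.24757385253906, 166.7471923828125), 26.515506744384766)
corner [[ 0.61933743 -0.02660107  0.016     ]]
legend2 [[0.58045897 0.05223307 0.016     ]]
spare [[0.49697559 0.01377351 0.032     ]]
carrier px 291.3116760253906 204.62338256835938 17.336498260498047 (281, 190, 26, 32)
[[ 0.54746394 -0.06181448  0.032     ]] [[ 0.54700815 -0.06292154  0.032     ]]
[[ 0.54874848 -0.31116202  0.035     ]]
[[0.61427401 0.2806798  0.035     ]]
```

```bash
python3 - <<'E'
from h import *
s=snapshot("top"); c=cam(s)
th=np.radians(26.5); R=np.array([[np.cos(th),-np.sin(th)],[np.sin(th),np.cos(th)]]); C=np.array([.5615,-.0084])
for n,uv,z in [("orange",(210+653/5,145+183/5),.02),("brown",(210+673/5,145+302/5),.02),("carrier",(293.9,207.9),.032),("spare",(259.5,230.6),.04)]:
    p=toplane(c,[uv],z)[0]; print(n,p.round(4),(R.T@(p[:2]-C)*1000).round(1))
for n,f in [("corner",(42.5,-42.5)),("dock",(42.5,42.5)),("start TCP",(-100,-42.5)),("leg1 TCP end",(42.5-37.8,-42.5)),("leg2 TCP start",(42.5,-42.5-44)),("leg2 TCP end",(42.5,42.5-37.8))]:
    print(n,(C+R@np.array(f)/1000).round(4))
# side check of corner, dock, carrier
s=snapshot("side"); c2=cam(s); im=s["image"][:,:,::-1].copy()
for f in [(42.5,-42.5,16),(42.5,42.5,16),(-37,-42.5,16),(-83.5,-83.5,16),(83.5,-83.5,16),(83.5,83.5,16),(-83.5,83.5,16)]:
    q=C+R@np.array(f[:2])/1000; u=proj(c2,[q[0],q[1],f[2]/1000])[0]; cv2.circle(im,tuple(int(round(x)) for x in u),1,(0,0,255),-1)
cv2.imwrite("pics/side1.png",cv2.resize(im[190:330,220:350],None,fx=4.2,fy=4.2))
E
```

```text
orange [ 0.6071 -0.1705  0.02  ] [ -31.6 -165.4]
brown [ 0.5527 -0.1783  0.02  ] [ -83.7 -148.1]
carrier [ 0.5468 -0.0631  0.032 ] [-37.6 -42.4]
spare [0.4967 0.0132 0.04  ] [-48.4  48.3]
corner [ 0.6185 -0.0275]
dock [0.5806 0.0486]
start TCP [ 0.491  -0.0911]
leg1 TCP end [ 0.5847 -0.0443]
leg2 TCP start [ 0.6381 -0.0668]
leg2 TCP end [0.5974 0.0148]
```

View pics/side1.png

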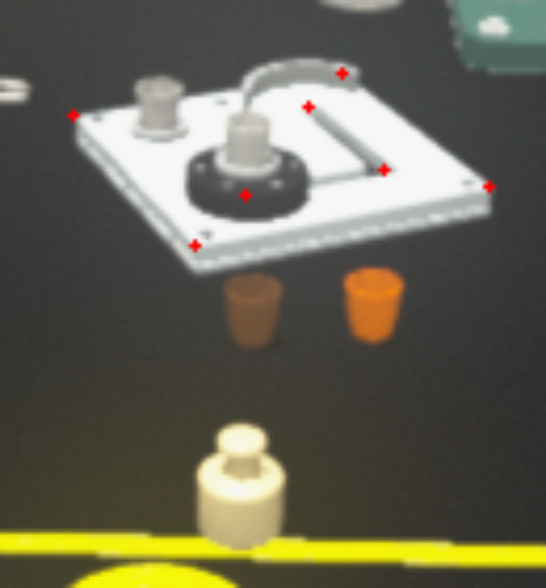

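The projected plate corners, slot corner and carrier land on their side-view features. The two views agree to about 1–2 mm. I'm moving in behind the carrier.

Request:
jog_arm(
  commands=[
    [4,-24,0,1.6],
    [8,-24,0,1.6],
    [8,-24,0,1.6],
    [8,-24,0,1.6],
    [8,-24,0,1.6],
    [8,-24,0,1.6],
    [8,-24,0,1.6],
    [8,-24,0,1.6],
    [8,-24,0,1.6],
    [8,-24,0,1.6],
  ],
  fingers=30,
)

```text
clock: 1.08
tool_pos: [0.3239, 0.3866, 0.2266]
orientation: [-180.0, 0.0, -5.4]
force: [0.0, -0.2, -0.3]
opening: 0.0315
```

Request:
jog_arm(
  commands=[
    [8,-24,0,1.6],
    [8,-24,0,1.6],
    [8,-24,0,1.6],
    [8,-24,0,1.6],
    [8,-24,0,1.6],
    [8,-24,0,1.6],
    [8,-24,0,1.6],
    [8,-24,0,1.6],
    [8,-24,0,1.6],
    [8,-24,0,1.6],
  ],
)

```text
clock: 1.92
tool_pos: [0.4039, 0.1466, 0.2268]
orientation: [-180.0, -0.0, 10.6]
force: [0.6, 0.3, -0.2]
opening: 0.0298
```

Request:
jog_arm(
  commands=[
    [8,-24,0,1.6],
    [8,-24,0,1.6],
    [8,-24,0,1.6],
    [8,-24,0,1.6],
    [8,-24,0,1.6],
    [8,-24,0,1.6],
    [8,-24,0,1.6],
    [8,-24,0,1.6],
    [8,-24,0,1.6],
    [0,0,0,0],
  ],
)

```text
clock: 2.75
tool_pos: [0.4765, -0.071, 0.2264]
orientation: [180.0, 0.0, 24.8]
force: [-0.1, 1.0, -0.4]
opening: 0.03
```

Request:
jog_arm(
  commands=[
    [7,-10,0,0.9],
    [7.5,-10,0,0.8],
    [0,0,-25,0],
    [0,0,-25,0],
    [0,0,-25,0],
    [0,0,-25,0],
    [0,0,-25,0],
    [0,0,-25,0],
    [0,0,-15,0],
    [0,0,0,0],
  ],
)

```text
clock: 3.58
tool_pos: [0.4878, -0.0882, 0.0586]
orientation: [-179.9, 0.3, 26.5]
force: [-0.6, -0.2, -0.3]
opening: 0.0299
```

```bash
python3 - <<'E'
from h import *
o=get_obs(); print(o["tool_pos"],o["orientation"],o["force"])
for n,b in (("top",(145,275,200,330)),("side",(150,280,200,340))):
    s=snapshot(n); im=s["image"][b[0]:b[1],b[2]:b[3],::-1]; cv2.imwrite(f"pics/{n}2.png",cv2.resize(im,None,fx=4.2,fy=4.2,interpolation=cv2.INTER_CUBIC))
E
```

```text
[ 0.48784105 -0.08820562  0.05856501] [-179.88902332    0.30860205   26.53109296] [-0.56079539 -0.15182021 -0.26285129]
```

View pics/top2.png

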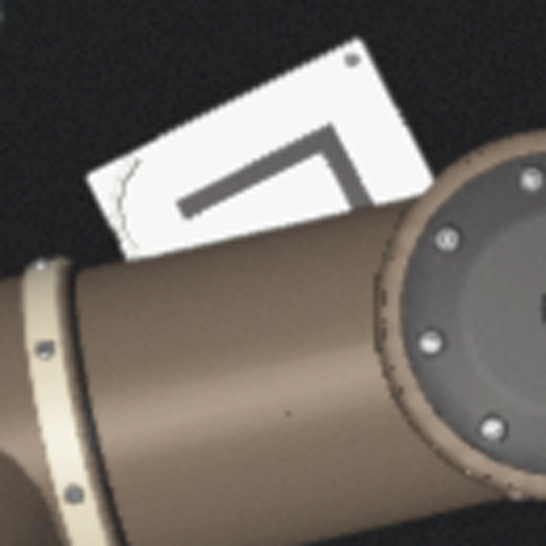

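View pics/side2.png

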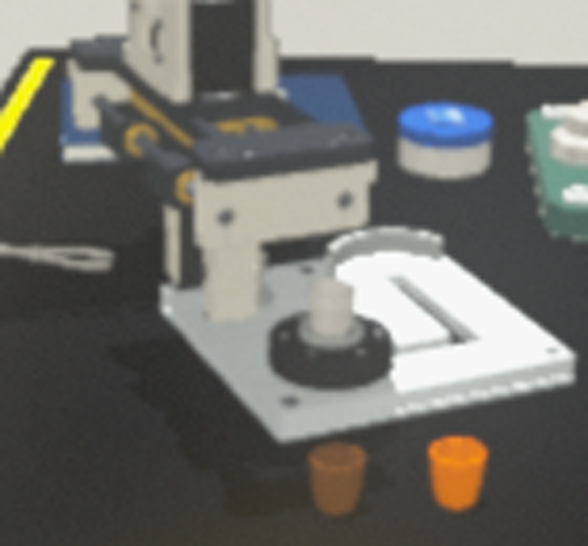

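The fingers hang behind the carrier with clear space around them. The measured pose is about 3 mm off in xy, so I'll correct that and go down.

Request:
jog_arm(
  commands=[
    [3,-3,-9,0],
    [0,0,-9,0],
    [0,0,-9,0],
    [0,0,-6,0],
    [0,0,-3,0],
    [0,0,0,0],
    [0,0,0,0],
    [0,0,0,0],
    [0,0,0,0],
    [0,0,0,0],
  ],
)

```text
clock: 4.52
tool_pos: [0.4935, -0.0911, 0.0259]
orientation: [180.0, -0.0, 26.6]
force: [0.9, 0.8, -0.6]
opening: 0.0304
```

Request:
jog_arm(
  commands=[
    [0,0,-4,0],
    [0,0,0,0],
    [0,0,0,0],
    [0,0,0,0],
    [0,0,0,0],
    [0,0,0,0],
    [0,0,0,0],
    [0,0,0,0],
    [0,0,0,0],
    [0,0,0,0],
  ],
)

```text
clock: 5.35
tool_pos: [0.4933, -0.0911, 0.0216]
orientation: [180.0, -0.0, 26.6]
force: [0.3, 0.1, -0.4]
opening: 0.0297
```

```bash
python3 - <<'E'
from h import *
th=np.radians(26.5); R=np.array([[np.cos(th),-np.sin(th)],[np.sin(th),np.cos(th)]]); C=np.array([.5615,-.0084])
o=get_obs(); print(o["tool_pos"],o["orientation"],o["force"],(R.T@(o["tool_pos"][:2]-C)*1000).round(1))
s=snapshot("side"); c=cam(s); im=s["image"][150:280,200:340,::-1]; cv2.imwrite("pics/side3.png",cv2.resize(im,None,fx=4.2,fy=4.2,interpolation=cv2.INTER_CUBIC))
o=get_obs(); print(o["tool_pos"],(R.T@(o["tool_pos"][:2]-C)*1000).round(1))
E
```

```text
[ 0.49326925 -0.09114126  0.02158084] [ 1.79998154e+02 -3.18804482e-03  2.65693814e+01] [ 0.25462679  0.12019088 -0.41146881] [-98.  -43.6]
[ 0.49326908 -0.09112075  0.02159095] [-98.  -43.6]
```

View pics/side3.png

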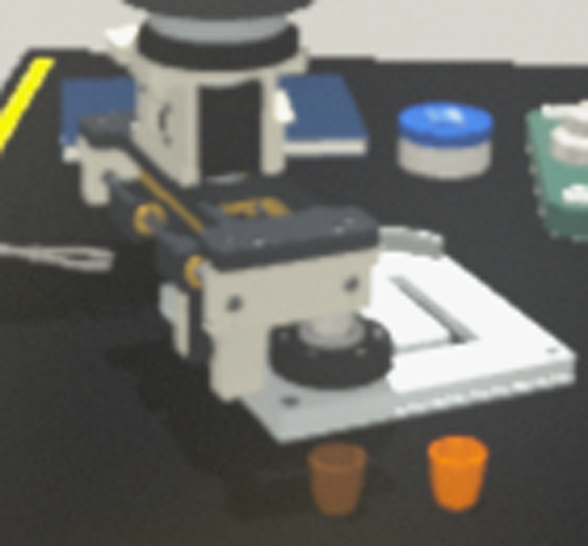

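The near finger hangs from a wide bracket that overhangs the carrier. I need the bracket's underside height against the crucible top before I push.

```bash
python3 - <<'E'
from h import *
s=snapshot("side"); im=s["image"][195:250,235:300,::-1]; cv2.imwrite("pics/side4.png",cv2.resize(im,None,fx=10,fy=10,interpolation=cv2.INTER_CUBIC))
E
```

```text
(no output)
```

View pics/side4.png

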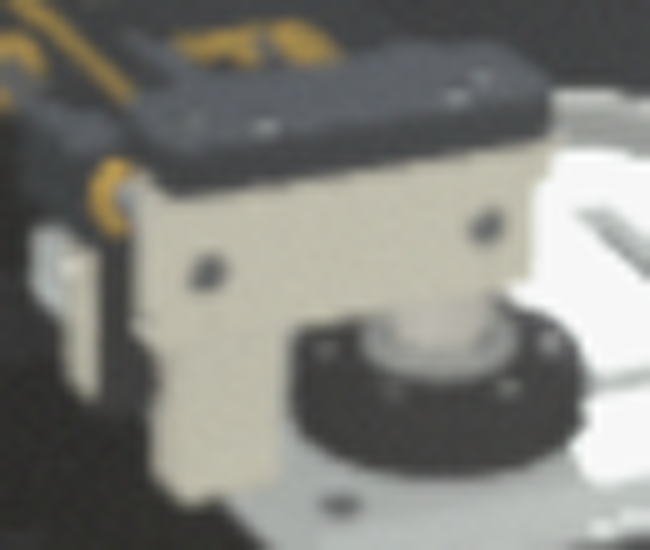

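```bash
python3 - <<'E'
from h import *
s=snapshot("side"); c=cam(s); o=get_obs(); T=o["tool_pos"]; y=np.radians(o["orientation"][2])
tx=np.array([np.cos(y),np.sin(y),0]); ty=np.array([np.sin(y),-np.cos(y),0])
pts={"tipL":(185,500),"tipR":(275,485),"tipLback":(155,475),"jointR":(288,335),"brBL":(150,340),"brBR":(530,280),"brTR":(550,140),"brTL":(160,200),"bodyTR":(545,75)}
for d in (.030,.036,.042):
    P0=T+ty*d; print("plane",d)
    for n,(X,Y) in pts.items():
        oo,D=ray(c,[(235+X/10-.45,195+Y/10-.45)]); D=D[0]
        q=oo+D*((P0-oo)@ty)/(D@ty); r=q-T; print("  ",n,"x",round(r@tx*1000,1),"z",round(r[2]*1000,1))
# tip on z=T plane
for X,Y in ((185,500),(275,485),(155,475)):
    q=toplane(c,[(235+X/10-.45,195+Y/10-.45)],T[2])[0]-T; print((q@tx*1000).round(1),(q@ty*1000).round(1))
E
```

```text
plane 0.03
   tipL x -8.9 z 2.4
   tipR x 10.7 z 1.9
   tipLback x -15.4 z 9.3
   jointR x 13.2 z 35.0
   brBL x -16.3 z 39.2
   brBR x 67.0 z 37.7
   brTR x 70.5 z 68.1
   brTL x -14.1 z 68.8
   bodyTR x 68.9 z 82.5
plane 0.036
   tipL x -11.4 z 5.8
   tipR x 8.1 z 5.3
   tipLback x -17.7 z 12.6
   jointR x 10.6 z 38.0
   brBL x -18.7 z 42.2
   brBR x 63.9 z 40.7
   brTR x 67.4 z 70.9
   brTL x -16.5 z 71.6
   bodyTR x 65.8 z 85.2
plane 0.042
   tipL x -13.8 z 9.1
   tipR x 5.5 z 8.6
   tipLback x -20.1 z 15.9
   jointR x 8.0 z 41.1
   brBL x -21.0 z 45.3
   brBR x 60.9 z 43.8
   brTR x 64.3 z 73.7
   brTL x -18.8 z 74.4
   bodyTR x 62.8 z 87.9
-7.2 25.6
12.1 26.6
-8.7 13.0
```

```bash
python3 - <<'E'
from h import *
im=cv2.imread("pics/side0.png"); cv2.imwrite("pics/side0g.png",cv2.resize(im[25:100,155:235],None,fx=7,fy=7,interpolation=cv2.INTER_CUBIC))
s=snapshot("side"); im=s["image"][:,:,::-1]; cv2.imwrite("pics/side5.png",cv2.resize(im[130:260,190:310],None,fx=4.5,fy=4.5,interpolation=cv2.INTER_CUBIC))
c=cam(s); o=get_obs(); T=o["tool_pos"]; y=np.radians(o["orientation"][2])
tx=np.array([np.cos(y),np.sin(y),0]); ty=np.array([np.sin(y),-np.cos(y),0])
for a in (-.0095,.0095):
  for b in (-.026,-.015,.015,.026): print(a,b,((proj(c,T+a*tx+b*ty)[0]-[235,195]+.45)*10).round())
T=np.array([.2476,.6274,.2256]); y=np.radians(-21.54)
tx=np.array([np.cos(y),np.sin(y),0]); ty=np.array([np.sin(y),-np.cos(y),0])
for a in (-.0095,.0095):
  for b in (-.044,.044): print(a,b,((proj(c,T+a*tx+b*ty)[0]-[155,25]+.45)*7).round())
E
```

```text
-0.0095 -0.026 [ 83. 398.]
-0.0095 -0.015 [102. 419.]
-0.0095 0.015 [155. 480.]
-0.0095 0.026 [175. 503.]
0.0095 -0.026 [167. 383.]
0.0095 -0.015 [186. 404.]
0.0095 0.015 [241. 463.]
0.0095 0.026 [262. 486.]
-0.0095 -0.044 [329. 437.]
-0.0095 0.044 [228. 457.]
0.0095 -0.044 [361. 439.]
0.0095 0.044 [262. 460.]
```

View pics/side0g.png

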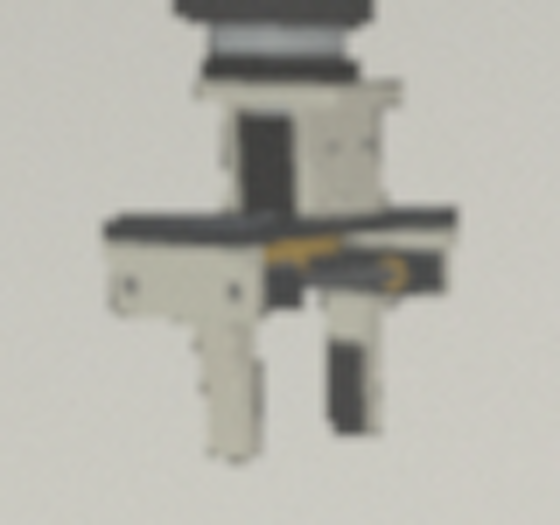

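View pics/side5.png

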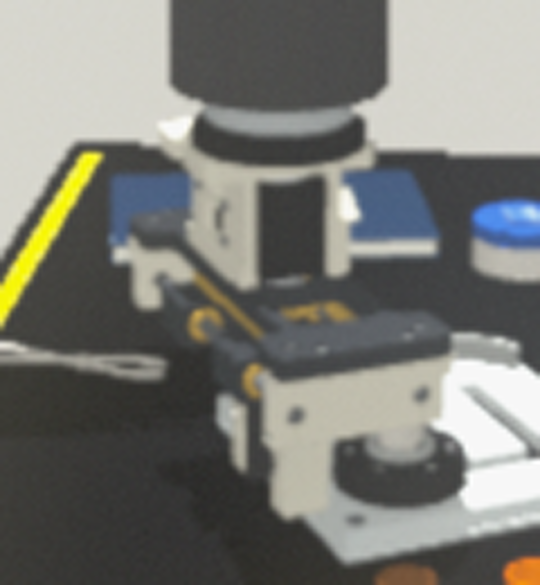

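The wide plate isn't at the finger. Seen in perspective, it's the end of the gripper body, about 96 mm out, with its underside about 66–70 mm above the TCP. At this height that puts it at z≈0.087, well above the crucible top (≈0.058), so pushing is safe. Starting leg 1.

Request:
jog_arm(
  commands=[
    [2.2,2.2,0,0],
    [2.7,1.3,0,0],
    [2.7,1.3,0,0],
    [2.7,1.3,0,0],
    [2.7,1.3,0,0],
    [2.7,1.3,0,0],
    [1.3,0.7,0,0],
    [1.3,0.7,0,0],
    [1.3,0.7,0,0],
    [1.3,0.7,0,0],
  ],
)

```text
clock: 6.38
tool_pos: [0.5138, -0.0797, 0.0214]
orientation: [-180.0, 0.1, 26.6]
force: [-0.9, -1.1, 0.6]
opening: 0.0304
```

Request:
jog_arm(
  commands=[
    [1.3,0.7,0,0],
    [1.3,0.7,0,0],
    [1.3,0.7,0,0],
    [1.3,0.7,0,0],
    [1.8,0.9,0,0],
    [1.8,0.9,0,0],
    [1.8,0.9,0,0],
    [1.8,0.9,0,0],
    [1.8,0.9,0,0],
    [1.8,0.9,0,0],
  ],
)

```text
clock: 7.22
tool_pos: [0.5303, -0.0713, 0.0215]
orientation: [-180.0, 0.0, 26.6]
force: [-1.9, -0.3, -0.5]
opening: 0.03
```

```bash
cat > look.py <<'E'
from h import *
import sys
th=np.radians(26.5); R=np.array([[np.cos(th),-np.sin(th)],[np.sin(th),np.cos(th)]]); C=np.array([.5615,-.0084])
o=get_obs(); print(o["clock"],o["tool_pos"].round(4),o["orientation"].round(1),o["force"].round(1),"fix",(R.T@(o["tool_pos"][:2]-C)*1000).round(1),"Ffix",(R.T@o["force"][:2]).round(1))
k=sys.argv[1]
a=snapshot("top")["image"][145:265,210:340,::-1]; b=snapshot("side")["image"][170:290,200:330,::-1]
cv2.imwrite(f"pics/l{k}.png",cv2.resize(np.hstack([a,b]),None,fx=3,fy=3,interpolation=cv2.INTER_CUBIC))
E
python3 look.py 1
```

```text
7.2167 [ 0.5303 -0.0713  0.0215] [-180.     0.    26.6] [-1.9 -0.3 -0.5] fix [-56.  -42.4] Ffix [-1.8  0.6]
```

View pics/l1.png

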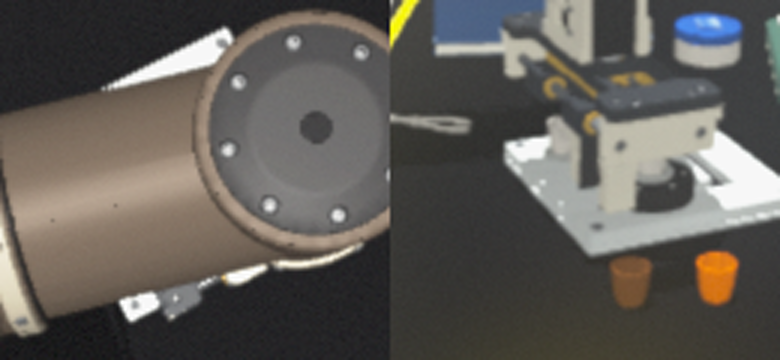

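The side view shows the fingers against the rear of the carrier, with the crucible upright and about 2 N of push force. Continuing.

Request:
jog_arm(
  commands=[
    [2.2,1.1,0,0],
    [2.2,1.1,0,0],
    [2.2,1.1,0,0],
    [2.2,1.1,0,0],
    [2.2,1.1,0,0],
    [2.2,1.1,0,0],
    [2.2,1.1,0,0],
    [2.2,1.1,0,0],
    [2.2,1.1,0,0],
    [2.2,1.1,0,0],
  ],
)

```text
clock: 8.15
tool_pos: [0.5524, -0.0603, 0.0215]
orientation: [180.0, 0.0, 26.6]
force: [-1.5, 0.1, 0.2]
opening: 0.0299
```

Request:
jog_arm(
  commands=[
    [2.2,1.1,0,0],
    [2.2,1.1,0,0],
    [2.2,1.1,0,0],
    [2.2,1.1,0,0],
    [2.2,1.1,0,0],
    [2.2,1.1,0,0],
    [2.2,1.1,0,0],
    [2.2,1.1,0,0],
    [2.2,1.1,0,0],
    [2.2,1.1,0,0],
  ],
)

```text
clock: 8.98
tool_pos: [0.5744, -0.0493, 0.0215]
orientation: [-180.0, -0.0, 26.6]
force: [-1.6, -0.6, -1.4]
opening: 0.0299
```

```bash
python3 look.py 2
```

```text
8.9833 [ 0.5744 -0.0493  0.0215] [-180.    -0.    26.6] [-1.6 -0.6 -1.4] fix [ -6.7 -42.4] Ffix [-1.7  0.2]
```

View pics/l2.png

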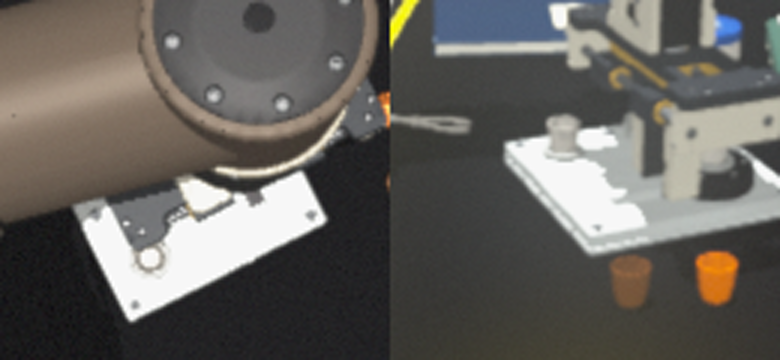

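The carrier is still upright and moving, about 11 mm from the corner. I'm slowing down until the force rises.

Request:
jog_arm(
  commands=[
    [1,0.5,0,0],
    [1,0.5,0,0],
    [1,0.5,0,0],
    [1,0.5,0,0],
    [1,0.5,0,0],
    [1,0.5,0,0],
    [1,0.5,0,0],
    [1,0.5,0,0],
    [1,0.5,0,0],
    [1,0.5,0,0],
  ],
)

```text
clock: 9.92
tool_pos: [0.5843, -0.0444, 0.0216]
orientation: [180.0, 0.0, 26.6]
force: [-2.2, -0.7, -0.3]
opening: 0.0299
```

Request:
jog_arm(
  commands=[
    [0.4,0.2,0,0],
    [0.4,0.2,0,0],
    [0.4,0.2,0,0],
    [0,0,0,0],
    [0,0,0,0],
    [0,0,0,0],
    [0,0,0,0],
    [0,0,0,0],
    [0,0,0,0],
    [0,0,0,0],
  ],
)

```text
clock: 10.75
tool_pos: [0.5854, -0.0438, 0.0216]
orientation: [180.0, -0.0, 26.6]
force: [-1.0, -0.9, -0.6]
opening: 0.0298
```

Request:
jog_arm(
  commands=[
    [0.4,0.2,0,0],
    [0.4,0.2,0,0],
    [0.4,0.2,0,0],
    [0.4,0.2,0,0],
    [0,0,0,0],
    [0,0,0,0],
    [0,0,0,0],
    [0,0,0,0],
    [0,0,0,0],
    [0,0,0,0],
  ],
)

```text
clock: 11.58
tool_pos: [0.587, -0.043, 0.0216]
orientation: [180.0, -0.0, 26.6]
force: [-1.0, -1.6, -0.1]
opening: 0.0298
```

```bash
python3 look.py 3
```

```text
11.5833 [ 0.587  -0.043   0.0216] [180.   -0.   26.6] [-1.  -1.6 -0.1] fix [  7.4 -42.4] Ffix [-1.6 -1. ]
```

View pics/l3.png

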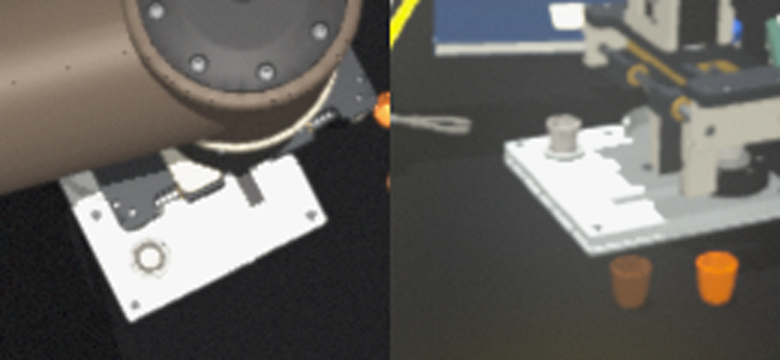

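Request:
jog_arm(
  commands=[
    [0.5,0.2,0,0],
    [0.4,0.2,0,0],
    [0.4,0.2,0,0],
    [0.4,0.2,0,0],
    [0,0,0,0],
    [0,0,0,0],
    [0,0,0,0],
    [0,0,0,0],
    [0,0,0,0],
    [0,0,0,0],
  ],
)

```text
clock: 12.52
tool_pos: [0.5873, -0.0428, 0.0214]
orientation: [-180.0, 0.1, 26.5]
force: [-4.8, -2.7, 3.3]
opening: 0.03
```

The force rose to about 5.5 N while the arm moved only 0.3 mm for 1.6 mm commanded. The pin is at the end of leg 1. I'm retreating, lifting, and turning −90° for leg 2.

Request:
jog_arm(
  commands=[
    [-1.8,-0.9,0,0],
    [-2.7,-1.3,0,0],
    [-4.5,-2.2,0,0],
    [-4.5,-2.2,0,0],
    [-4.5,-2.2,0,0],
    [-4.5,-2.2,0,0],
    [-4.5,-2.2,2,0],
    [0,0,15,0],
    [0,0,20,0],
    [0,0,20,0],
  ],
)

```text
clock: 13.35
tool_pos: [0.5608, -0.0558, 0.079]
orientation: [-180.0, 0.1, 26.6]
force: [0.3, 0.5, -0.4]
opening: 0.0301
```

Request:
jog_arm(
  commands=[
    [0,0,20,0],
    [0,0,20,0],
    [0,0,0,-7],
    [0,0,0,-7],
    [0,0,0,-7],
    [0,0,0,-7],
    [0,0,0,-7],
    [0,0,0,-7],
    [0,0,0,-7],
    [0,0,0,-7],
  ],
)

```text
clock: 14.18
tool_pos: [0.5614, -0.0556, 0.1188]
orientation: [-180.0, -0.0, -29.8]
force: [-0.4, 0.0, -0.8]
opening: 0.0297
```

Request:
jog_arm(
  commands=[
    [8,-3,0,-7],
    [8,-3,0,-7],
    [8,-3,0,-7],
    [8,-3,0,-7],
    [8,-3,0,-6],
    [8,-3,0,0],
    [8,-3,0,0],
    [8,-2,0,0],
    [8,-2,0,0],
    [0,0,0,0],
  ],
)

```text
clock: 15.02
tool_pos: [0.6351, -0.0808, 0.1184]
orientation: [-180.0, -0.0, -63.3]
force: [-0.2, -0.2, 1.4]
opening: 0.0302
```

```bash
python3 look.py 4
```

```text
15.0167 [ 0.6351 -0.0808  0.1184] [-180.    -0.   -63.3] [-0.2 -0.2  1.4] fix [ 33.5 -97.6] Ffix [-0.3 -0.1]
```

View pics/l4.png

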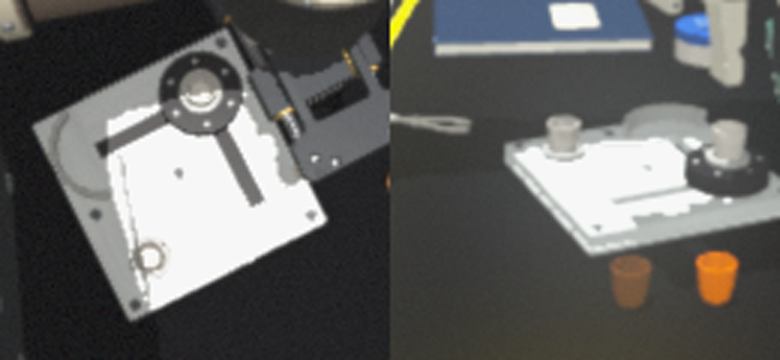

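The carrier is at the corner (top px ≈(277,176)), with the crucible upright and the spare undisturbed. I'll check its position numerically.

```bash
python3 - <<'E'
from h import *
th=np.radians(26.5); R=np.array([[np.cos(th),-np.sin(th)],[np.sin(th),np.cos(th)]]); C=np.array([.5615,-.0084])
s=snapshot("top"); c=cam(s); g=cv2.cvtColor(s["image"],cv2.COLOR_RGB2GRAY)
m=((g<95)*255).astype(np.uint8); m[:160]=0; m[200:]=0; m[:,:255]=0; m[:,300:]=0
im=cv2.resize(s["image"][150:205,245:310,::-1],None,fx=9,fy=9,interpolation=cv2.INTER_CUBIC); cv2.imwrite("pics/c4.png",im)
h=cv2.HoughCircles(cv2.resize(g[150:205,245:310],None,fx=8,fy=8,interpolation=cv2.INTER_CUBIC),cv2.HOUGH_GRADIENT,1,50,param1=80,param2=25,minRadius=100,maxRadius=125)
if h is not None:
  for u,v,r in h[0][:3]:
    p=toplane(c,[(245+u/8-.44,150+v/8-.44)],.032)[0]; print(u,v,r/8,p.round(4),(R.T@(p[:2]-C)*1000).round(1))
o=get_obs(); print((R.T@(o["tool_pos"][:2]-C)*1000).round(1),o["orientation"])
E
```

```text
255.5 215.5 14.65 [ 0.6178 -0.025   0.032 ] [ 42.9 -40. ]
[ 32.2 -96.5] [ 1.79970678e+02  1.77485006e-02 -6.34028251e+01]
```

Request:
jog_arm(
  commands=[
    [5,1,0,0],
    [6,1,0,0],
    [0,0,0,0],
    [0,0,0,0],
    [0,0,-15,0],
    [0,0,-20,0],
    [0,0,-20,0],
    [0,0,-10,0],
    [0,0,0,0],
    [0,0,0,0],
  ],
)

```text
clock: 16.0
tool_pos: [0.6445, -0.0785, 0.0535]
orientation: [179.9, 0.0, -63.4]
force: [0.5, -0.1, 0.5]
opening: 0.0304
```

```bash
python3 look.py 5
```

```text
16.0 [ 0.6445 -0.0785  0.0535] [179.9   0.  -63.4] [ 0.5 -0.1  0.5] fix [ 43.  -99.8] Ffix [ 0.4 -0.3]
```

View pics/l5.png

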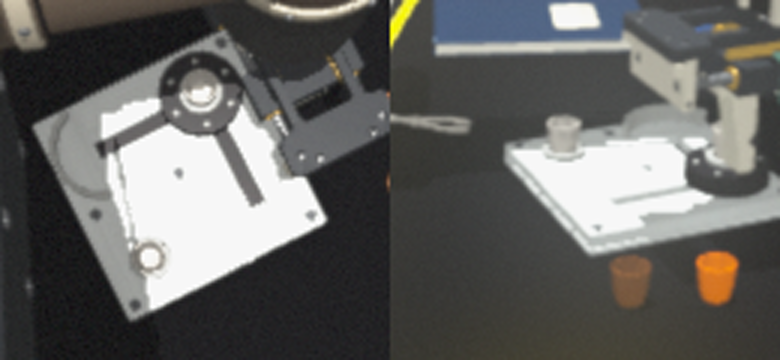

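The fingers are lined up behind the carrier on the leg 2 axis. Going down to pushing height and approaching.

Request:
jog_arm(
  commands=[
    [0,0,-10,0],
    [0,0,-10,0],
    [0,0,-8,0],
    [0,0,-4,0],
    [0,0,0,0],
    [-1.3,2.7,0,0],
    [-1.3,2.7,0,0],
    [-1.3,2.7,0,0],
    [-1.3,2.7,0,0],
    [-0.9,1.8,0,0],
  ],
)

```text
clock: 16.93
tool_pos: [0.6386, -0.0653, 0.022]
orientation: [-180.0, -0.0, -63.4]
force: [0.6, 0.0, -0.2]
opening: 0.0299
```

Request:
jog_arm(
  commands=[
    [-0.7,1.4,0,0],
    [-0.7,1.4,0,0],
    [-0.7,1.4,0,0],
    [-0.7,1.4,0,0],
    [-0.7,1.4,0,0],
    [-0.7,1.4,0,0],
    [-0.7,1.4,0,0],
    [-0.7,1.4,0,0],
    [-0.7,1.4,0,0],
    [-0.7,1.4,0,0],
  ],
)

```text
clock: 17.77
tool_pos: [0.6315, -0.0518, 0.0216]
orientation: [-180.0, -0.0, -63.4]
force: [1.2, -0.8, 0.4]
opening: 0.0299
```

```bash
python3 look.py 6
```

```text
17.7667 [ 0.6315 -0.0518  0.0216] [-180.    -0.   -63.4] [ 1.2 -0.8  0.4] fix [ 43.3 -70.1] Ffix [ 0.7 -1.3]
```

View pics/l6.png

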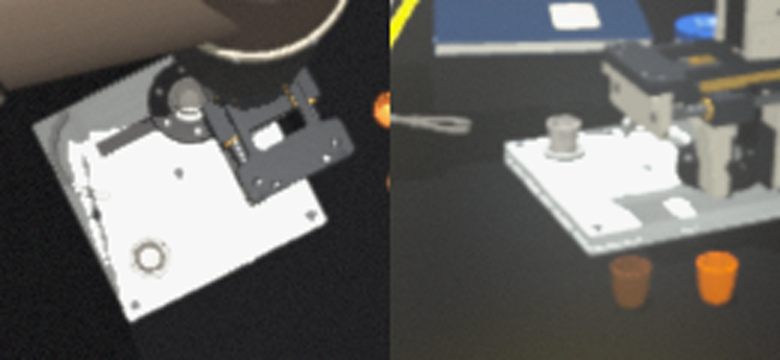

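The carrier has entered leg 2 and is upright, with about 1.5 N of push. Continuing.

Request:
jog_arm(
  commands=[
    [-1.1,2.2,0,0],
    [-1.1,2.2,0,0],
    [-1.1,2.2,0,0],
    [-1.1,2.2,0,0],
    [-1.1,2.2,0,0],
    [-1.1,2.2,0,0],
    [-1.1,2.2,0,0],
    [-1.1,2.2,0,0],
    [-1.1,2.2,0,0],
    [-1.1,2.2,0,0],
  ],
)

```text
clock: 18.7
tool_pos: [0.6205, -0.0296, 0.0216]
orientation: [-180.0, -0.0, -63.4]
force: [0.7, -1.8, 1.4]
opening: 0.0299
```

Request:
jog_arm(
  commands=[
    [-1.1,2.2,0,0],
    [-1.1,2.2,0,0],
    [-1.1,2.2,0,0],
    [-1.1,2.2,0,0],
    [-1.1,2.2,0,0],
    [-1.1,2.2,0,0],
    [-1.1,2.2,0,0],
    [-1.1,2.2,0,0],
    [-1.1,2.2,0,0],
    [-1.1,2.2,0,0],
  ],
)

```text
clock: 19.53
tool_pos: [0.6094, -0.0076, 0.0216]
orientation: [180.0, 0.0, -63.4]
force: [1.0, -1.9, 0.7]
opening: 0.03
```

```bash
python3 look.py 7
```

```text
19.5333 [ 0.6094 -0.0076  0.0216] [180.    0.  -63.4] [ 1.  -1.9  0.7] fix [ 43.2 -20.7] Ffix [ 0.  -2.1]
```

View pics/l7.png

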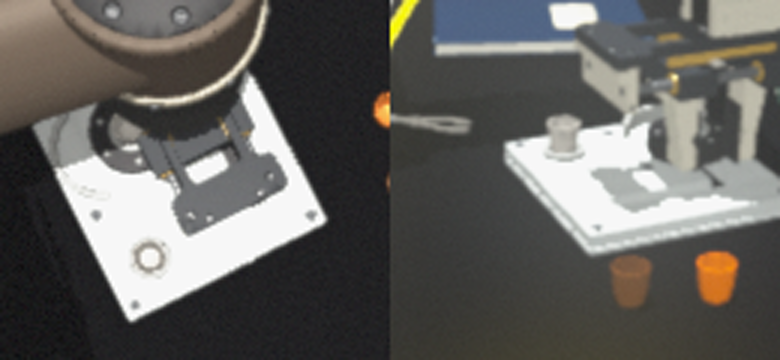

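Request:
jog_arm(
  commands=[
    [-0.9,1.8,0,0],
    [-0.9,1.8,0,0],
    [-0.9,1.8,0,0],
    [-0.9,1.8,0,0],
    [-0.9,1.8,0,0],
    [-0.9,1.8,0,0],
    [-0.9,1.8,0,0],
    [-0.9,1.8,0,0],
    [-0.9,1.8,0,0],
    [-0.9,1.8,0,0],
  ],
)

```text
clock: 20.47
tool_pos: [0.6004, 0.0103, 0.0215]
orientation: [180.0, 0.0, -63.4]
force: [1.0, -1.3, 0.6]
opening: 0.0299
```

Request:
jog_arm(
  commands=[
    [-0.3,0.6,0,0],
    [-0.3,0.6,0,0],
    [-0.3,0.6,0,0],
    [-0.3,0.6,0,0],
    [-0.3,0.6,0,0],
    [-0.3,0.6,0,0],
    [-0.3,0.6,0,0],
    [-0.3,0.6,0,0],
    [-0.3,0.6,0,0],
    [-0.3,0.6,0,0],
  ],
)

```text
clock: 21.3
tool_pos: [0.5981, 0.0153, 0.0218]
orientation: [-180.0, -0.1, -63.4]
force: [5.3, -10.0, -0.1]
opening: 0.0301
```

The force jumped to 11 N. I'll press a bit more to confirm it's a hard stop.

Request:
jog_arm(
  commands=[
    [-0.3,0.6,0,0],
    [-0.3,0.6,0,0],
    [0,0,0,0],
    [0,0,0,0],
    [0,0,0,0],
    [0,0,0,0],
    [0,0,0,0],
    [0,0,0,0],
    [0,0,0,0],
    [0,0,0,0],
  ],
)

```text
clock: 22.13
tool_pos: [0.598, 0.0156, 0.0221]
orientation: [-180.0, -0.1, -63.4]
force: [6.3, -13.5, 0.4]
opening: 0.0304
```

```bash
python3 look.py 8
```

```text
22.1333 [0.598  0.0156 0.0221] [-1.80e+02 -1.00e-01 -6.34e+01] [  6.3 -13.5   0.4] fix [43.3  5.2] Ffix [ -0.4 -14.9]
```

View pics/l8.png

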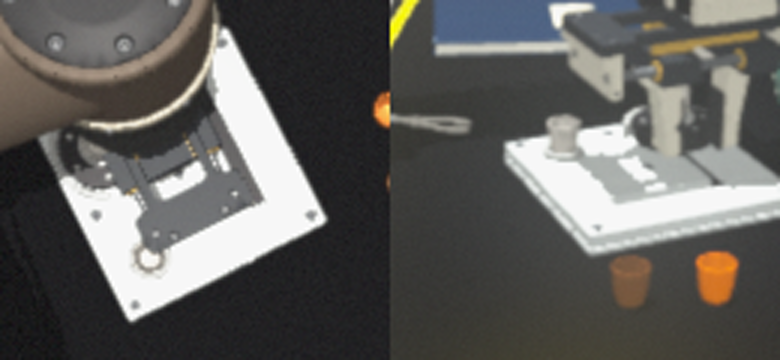

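Hard stop: 15 N and only 0.3 mm more travel. The body is above the spare crucible, which is untouched. I'm backing off along the slot, lifting, and clearing the view.

Request:
jog_arm(
  commands=[
    [0.6,-1.2,0,0],
    [0.9,-1.8,0,0],
    [1.8,-3.6,0,0],
    [2.5,-5,0,0],
    [3,-6,0,0],
    [3,-6,0,0],
    [3,-6,0,0],
    [1,-2,10,0],
    [0,0,20,0],
    [0,0,20,0],
  ],
)

```text
clock: 23.07
tool_pos: [0.6123, -0.0149, 0.072]
orientation: [179.9, 0.0, -63.5]
force: [-0.0, -0.1, -0.3]
opening: 0.0299
```

Request:
jog_arm(
  commands=[
    [0,0,20,0],
    [0,0,20,0],
    [0,0,20,0],
    [0,0,20,0],
    [0,-20,10,0],
    [0,-25,0,0],
    [0,-25,0,0],
    [0,-25,0,0],
    [0,-25,0,0],
    [0,0,0,0],
  ],
)

```text
clock: 23.9
tool_pos: [0.6124, -0.1379, 0.1624]
orientation: [180.0, -0.0, -63.6]
force: [0.5, 1.2, 1.1]
opening: 0.0303
```

Request:
jog_arm(
  commands=[
    [0,-15,0,0],
    [0,-20,0,0],
    [0,-20,0,0],
    [0,0,0,0],
    [0,0,0,0],
    [0,0,0,0],
    [0,0,0,0],
    [0,0,0,0],
    [0,0,0,0],
    [0,0,0,0],
  ],
)

```text
clock: 24.73
tool_pos: [0.6128, -0.1887, 0.1617]
orientation: [-180.0, -0.0, -63.4]
force: [0.6, 0.9, -0.1]
opening: 0.0302
```

```bash
python3 look.py 9; python3 - <<'E'
from h import *
th=np.radians(26.5); R=np.array([[np.cos(th),-np.sin(th)],[np.sin(th),np.cos(th)]]); C=np.array([.5615,-.0084])
s=snapshot("top"); c=cam(s); cv2.imwrite("pics/top9.png",s["image"][:,:,::-1]); g=cv2.cvtColor(s["image"],cv2.COLOR_RGB2GRAY)
u0,v0=220,170
h=cv2.HoughCircles(cv2.resize(g[v0:v0+55,u0:u0+60],None,fx=8,fy=8,interpolation=cv2.INTER_CUBIC),cv2.HOUGH_GRADIENT,1,50,param1=80,param2=25,minRadius=100,maxRadius=125)
if h is not None:
  for u,v,r in h[0][:3]:
    p=toplane(c,[(u0+u/8-.44,v0+v/8-.44)],.032)[0]; print(u,v,r/8,p.round(4),(R.T@(p[:2]-C)*1000).round(1))
E
```

```text
24.7333 [ 0.6128 -0.1887  0.1617] [-180.    -0.   -63.4] [ 0.6  0.9 -0.1] fix [ -34.5 -184.3] Ffix [0.9 0.6]
```

View pics/l9.png

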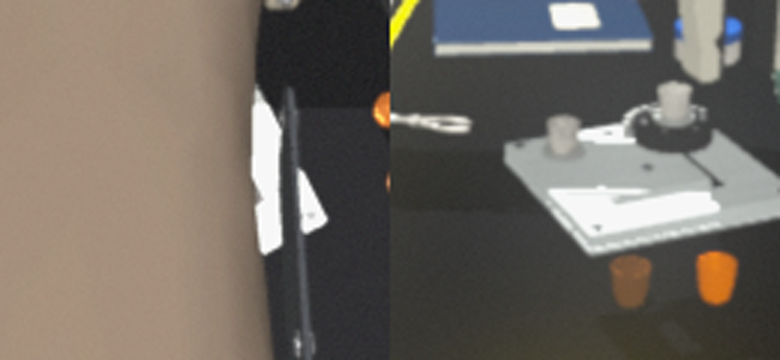

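View pics/top9.png

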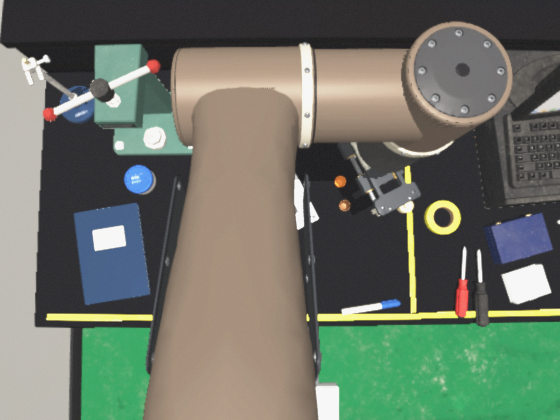

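The side view shows the carrier upright inside the fence, with the crucible and spare standing. The elbow blocks the top view, so I'll go back to the earlier clear pose near (0.635,−0.08).

Request:
jog_arm(
  commands=[
    [2,12,0,0],
    [3,15,0,0],
    [3,15,0,0],
    [3,15,0,0],
    [3,15,0,0],
    [3,15,0,0],
    [3,14,-10,0],
    [3,8,-15,0],
    [0,0,-15,0],
    [0,0,0,0],
  ],
)

```text
clock: 25.72
tool_pos: [0.6339, -0.0786, 0.1177]
orientation: [179.7, 0.1, -63.4]
force: [-0.8, -0.1, -0.6]
opening: 0.03
```

```bash
python3 look.py 10; python3 - <<'E'
from h import *
th=np.radians(26.5); R=np.array([[np.cos(th),-np.sin(th)],[np.sin(th),np.cos(th)]]); C=np.array([.5615,-.0084])
s=snapshot("top"); c=cam(s); cv2.imwrite("pics/top10.png",cv2.resize(s["image"][145:265,210:340,::-1],None,fx=5,fy=5,interpolation=cv2.INTER_CUBIC)); g=cv2.cvtColor(s["image"],cv2.COLOR_RGB2GRAY)
u0,v0=220,170
h=cv2.HoughCircles(cv2.resize(g[v0:v0+55,u0:u0+60],None,fx=8,fy=8,interpolation=cv2.INTER_CUBIC),cv2.HOUGH_GRADIENT,1,50,param1=80,param2=25,minRadius=100,maxRadius=125)
if h is not None:
  for u,v,r in h[0][:3]:
    p=toplane(c,[(u0+u/8-.44,v0+v/8-.44)],.032)[0]; print(u,v,r/8,p.round(4),(R.T@(p[:2]-C)*1000).round(1))
E
```

```text
25.7167 [ 0.6339 -0.0786  0.1177] [ 1.797e+02  1.000e-01 -6.340e+01] [-0.8 -0.1 -0.6] fix [ 33.4 -95.1] Ffix [-0.8  0.3]
195.5 183.5 13.6 [0.5822 0.0478 0.032 ] [43.6 41.1]
```

View pics/top10.png

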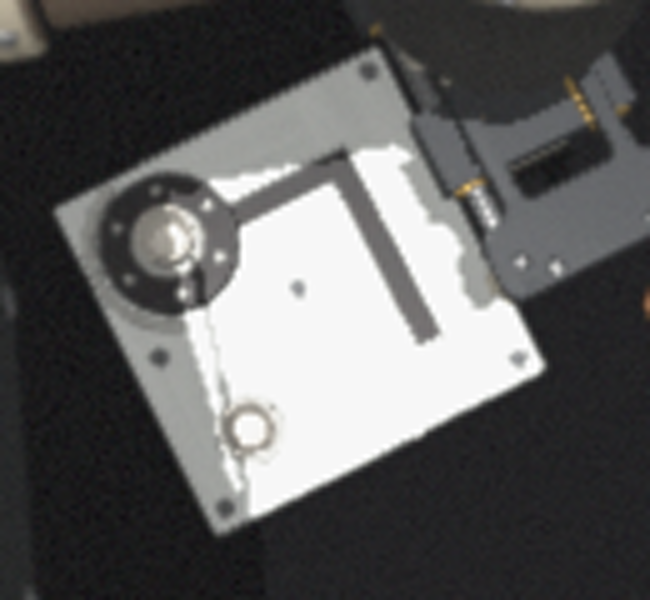

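View pics/l10.png

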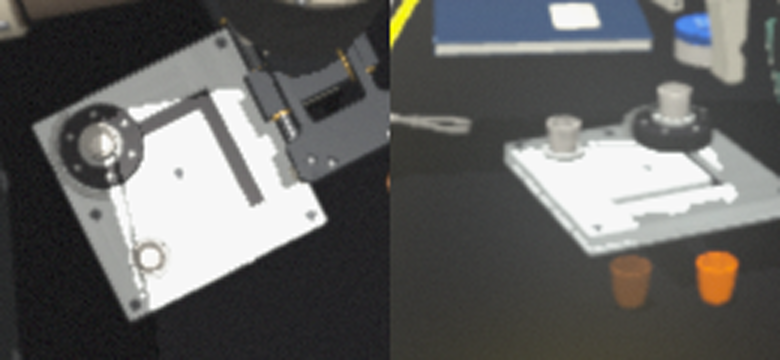

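The carrier is home in the fence. It measures (43.6, 41.1) mm in the plate frame against the dock at (42.5, 42.5), which is within measuring error. The crucible and spare are standing and the arm is clear, so I'm handing in.

```bash
python3 -c "
from plant import *
print(get_obs()['force']); print(close_job())"
```

```text
[-0.21389698  0.38363871  0.48968232]
the job is handed in; nothing more can be done
None
```

I pushed the carrier along leg 1 until the pin stopped at the corner. I then lifted clear, turned the gripper −90°, and pushed along leg 2 into the fence until it hit a hard stop. After backing the fingers off and lifting clear, I handed in at about 26 s; no verdict came back.

**Corner:** the push force rose to about 5.5 N at the stop. The camera put the carrier at (42.9, −40.0) mm in the plate frame, against a nominal (42.5, −42.5).

**Dock:** pressing further raised the force to 15 N with only 0.3 mm more travel. The last top view put the carrier at (43.6, 41.1) mm against (42.5, 42.5), about 1.8 mm off. The fitted circle was a little small (13.6 px against 14.65 px at the corner), so I relied more on the hard stop.

**Other objects:** in the last two views the carrier lies flat, the crucible stands upright in its ring, and the spare crucible looks unmoved. I did not measure the brass weight or the grease tin again at the end. The later full top view showed both in place, and the arm worked well away from them. The wrist force read about 0.7 N (noise level) at hand-in.

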